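# Check-weigh a parts pail on the hanging scale

### The job

Lift the folded wire bail of the blue parts pail upright with a fingertip, without shoving the pail about, then pick the pail up by the bail, carry it without tipping it and hang it on the two-prong hook of the scale so that the scale alone carries it, still and level, for its reading. The scale is delicate: let the weight down onto it slowly until the hook has taken it all before you let go, without dropping or jerking the hook or pushing it down to its overload mark. Leave the carton, the bin and the spray can alone.

Things in the scene. Friction and masses are not known exactly. Their poses are not given: they have to be found in the camera images.
- pail: loose blue open tub, 112 mm (its x) by 130 (its y) by 85 high, 118 x 136 over its rim; 0.34 to 0.95 kg in all. Holds foam with brass bushings, tops 60 mm up. Origin: centre of its underside, z up. 1.5 to 6 N sideways slides it. Its wire bail (U shape) is hinged on an axis along y, 75 mm above the underside at x = 0; the cross wire lies 68 mm from that axis and spans y = -73 to 73
- bail (a joint): bail angle: 0 folded level on the pail's -x side (towards the robot), its sleeve 3 mm outside the rim, too close for a finger between, so it is lifted from outside and below; 1.57 upright; 3.1 folded over to +x. A slightly stiff hinge: about 0.7 N at the sleeve turns it and it stays where it is left
- bail_grip (a point): middle of the bail's black sleeve, on the axis of the cross wire, y along the wire. The sleeve is 12 mm thick and 44 mm long; the steel wire either side of it is 6 mm thick
- stand: the scale's fixed stand: grey base plate 235 x 110 x 12 mm with a 40 mm square aluminium column, 252 mm high, its front face 117 mm behind the saddle. Origin: on the bench straight below the saddle. Its -x is the way the prongs point (roughly to the robot), its +x leads to the column
- saddle (a point): where the wire's middle lies when the pail hangs rightly: midway between the prongs, 250 mm up unloaded, sinking with the hook; axes as the stand's. Prongs: 8 mm rods, 72 mm apart along y (sleeve and fingers fit between), running from a 100 mm wide carriage 97 mm behind, slightly down, to their lowest point here, centres 7 mm below this point; upturned tips 26 mm ahead, red caps 23 mm above it
- hook (a joint): how far the hook has sunk (m): 0 unloaded, 150 N per metre (so 22 to 62 mm under the pail, by its weight), a soft spring, little damped and delicate: the hook should not move faster than 0.06 m/s. The overload mark is at 0.074 m, the stop at 0.080 m. Red pointers on the carriage show it on the column's sides
- carton: loose brown carton 100 x 70 x 45 mm; origin: centre of its underside. Leave alone
- bin: loose small blue bin 90 x 75 x 40 mm with a few steel parts; origin: centre of its underside. Leave alone
- spray: loose white can, 48 mm thick and 115 mm high; origin: centre of its underside. Leave alone
Things that resemble listed ones, but are neither listed nor needed, are in the scene too. Leave any orange look-alike of the pail alone.

How it is judged:
By the outcome, as a careful person would: the job done as asked, in the order asked, and still so for the second after the job is handed in, with the robot touching nothing.
It also fails if it takes over 72 s, if anything falls off the work surface, if the arm or the gripper's body presses on something with over 40 N, if the wrist force passes 120 N, or if a joint passes its speed limit or range.

### The arm

A 6-joint arm with a two-finger parallel gripper is mounted at the origin on the work surface. World frame = base frame: x ahead of the robot, y to its left, z up, the work surface at z = 0. Lengths are in m, angles in degrees, forces in N, time in s.
With the tool pointing down it reaches from about 0.4 to 0.825 m from the base axis. Payload 7 kg.
Tool frame: the origin (TCP) lies midway between the tips of the shut fingers; the grasp point (between the pads) lies 19 mm behind it; z points along the fingers, y is the line along which they close (so a half turn about z gives the same grasp; the last joint's range is limited). The gripper opens to 88 mm and grips with 3 to 60 N. Pads are 19 mm wide; open, the fingers measure 130 mm over their backs; the gripper's body (78 mm by 193 mm) begins 47 mm behind the grasp point.
Start: joints at [92.137, 20.546, 0.682, 0, -70.136, -16.507], TCP at [0.168, 0.654, 0.227] pointing down, gripper open.
Joint ranges: [-176.03, 176.03], [-82.01, 121.73], [-58.28, 71.71], [-173.87, 95.51], [-174.79, -0.11], [-173.66, 173.66]. Speed limits (degrees/s): [136.94, 136.94, 172.46, 180, 180, 180].

### API

Orientations are given as [roll, pitch, yaw] about the fixed x, y, z axes, in that order (R = Rz(yaw) Ry(pitch) Rx(roll)).
In Python, from plant import ctrl gives the robot as it stands. The module is installed in compiled form; this text tells all that it offers.
- The arm moves only by the tool send_rows, never from a script. Its argument "plan" is a list that holds one entry, the list of rows, each a list of 6 numbers: the shift along the tool's x, y, z in cm, then the turn, a rotation vector about the tool's x, y, z in degrees. A call has 1 to 8 rows; each row is the pose to reach, as a shift and turn from the pose commanded when the call began, along the tool's axes at that moment; what a row does not reach only later rows make up. A row lasts 1/12 s, in which the tool goes at most 41.7 mm and 7.16 degrees, less where a joint would pass 70% of its speed; a pose out of reach is approached as far as the arm can. A call with a gripper value outside its range is refused whole. "fingers" is the opening, from 0 (shut) to 1 (fully open), set as the call begins (left out, the last holds). The fingers move at their own pace and stop on an object; the grip force is fixed at half the most. Time passes only in rows, so rows that repeat a pose let the fingers close. It gives the time, the measured TCP pose, the force, the opening and the grip force at its end, in the units of the state.
- ctrl.get_obs(): the state, without advancing time (a new reading comes with each control period).
- ctrl.snapshot(name): name is "side" or "top"; returns a dict with "img" (480x640x3 uint8, red, green, blue), "K" (3x3 intrinsics, pixels), "pose" (4x4, takes a point from camera to world coordinates). Camera axes: x right, y down, z forward; pixel columns grow to the right and rows downward; lengths in m; the calibration is good to about 2 mm. A picture is of the moment at which its call begins. There is no depth.
- ctrl.close_job(): hands the job in; it is judged then, once.
The state is a dict: "clock": time; "joint_pos": joint angles; "qvel": joint speeds; "tau": joint torques, N m; "tool_pos": TCP position; "orientation": TCP orientation; "force": force on the tool from outside, world axes, zero at the start; "moment": the same for the moment, N m; "opening": finger opening in m; "gripper_force": force on a finger pad.
Only numpy, scipy, OpenCV 4.12 (cv2) and the standard library are available. Lean on these libraries where they do the work, as an engineer would, in place of code of your own. Each camera call takes 0.05 s, during which the arm holds its last target. There are 200 camera calls.

## Working session

There is one attempt and no reset: what is moved stays moved. The work goes in short steps, Python scripts to look and compute and a tool call to move; the robot and the scene stay as the last step left them, time stands still between calls to the robot, and variables do not carry over. Pictures are saved under pics/ and viewed, at most 10 in all, crops included, and the job is handed in when it is done.

Besides the shell and the picture viewer there is one more tool, called after "Request:" as a command line: name --argument value ..., lists and objects as JSON in quotes. send_rows: Moves the arm, as the interface text tells. Its arguments: {"type":"object","properties":{"plan":{"type":"array","items":{"type":"array","items":{"type":"array","items":{"type":"number"}}}},"fingers":{"type":"number"}},"required":["plan"]}

```bash
mkdir -p pics; cat > h.py <<'E'
import numpy as np, cv2
from plant import ctrl
from scipy.spatial.transform import Rotation as R
def snap(n,f):
    s=ctrl.snapshot(n); cv2.imwrite('pics/'+f+'.png',s['img'][:,:,::-1]); np.savez('pics/'+f+'.npz',**s); return s
def ray(s,u,v):
    P=np.array(s['pose']); d=P[:3,:3]@np.linalg.inv(s['K'])@[u,v,1.]; return P[:3,3],d/np.linalg.norm(d)
def onz(s,u,v,z):
    o,d=ray(s,u,v); return o+d*(z-o[2])/d[2]
def tri(s1,p1,s2,p2):
    a,b=ray(s1,*p1); c,d=ray(s2,*p2)
    t=np.linalg.lstsq(np.c_[b,-d],c-a,rcond=None)[0]
    x,y=a+b*t[0],c+d*t[1]; return (x+y)/2,np.linalg.norm(x-y)
def proj(s,p):
    P=np.array(s['pose']); q=P[:3,:3].T@(np.array(p)-P[:3,3]); q=s['K']@q; return q[:2]/q[2]
def load(f): return dict(np.load('pics/'+f+'.npz'))
E
python3 - <<'E'
from h import *
np.set_printoptions(precision=3,suppress=True)
for n in('top','side'):
    s=snap(n,n+'0'); print(s['pose'],s['K'])
print(ctrl.get_obs())
E
```

```text
[[ 0.021 -0.995  0.101  0.426]
 [-1.    -0.022 -0.012  0.018]
 [ 0.015 -0.101 -0.995  1.218]
 [ 0.     0.     0.     1.   ]] [[433.556   0.    320.801]
 [  0.    433.556 241.047]
 [  0.      0.      1.   ]]
[[ 0.817 -0.441  0.37  -0.052]
 [-0.576 -0.626  0.525 -0.811]
 [ 0.    -0.642 -0.766  1.332]
 [ 0.     0.     0.     1.   ]] [[610.442   0.    323.155]
 [  0.    610.442 248.774]
 [  0.      0.      1.   ]]
{'clock': 0.1, 'joint_pos': array([ 92.137,  20.588,   0.638,  -0.017, -70.136, -16.506]), 'qvel': array([ 0.008, -0.111,  0.157, -0.037,  0.015, -0.137]), 'tau': array([ -0.002, -58.417,  29.375,   7.015,   0.01 ,  -0.   ]), 'tool_pos': array([0.167, 0.653, 0.226]), 'orientation': array([179.913,  -0.009, -14.375]), 'force': array([-0.051, -0.767,  0.193]), 'moment': array([-0.046,  0.01 , -0.019]), 'gripper_force': 0.0, 'opening': 0.08754039391769336}
```

View pics/top0.png

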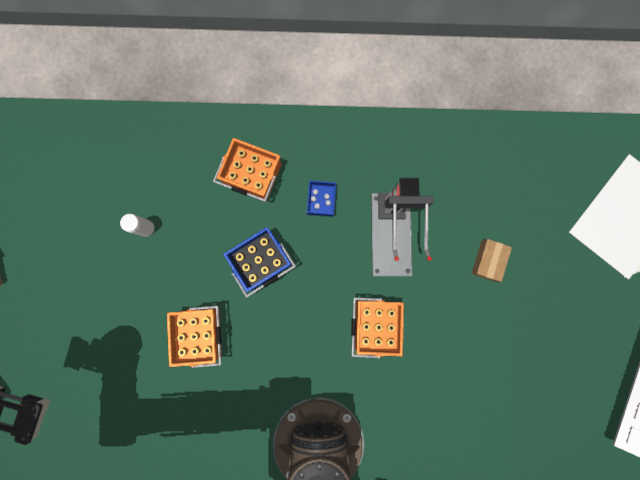

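View pics/side0.png

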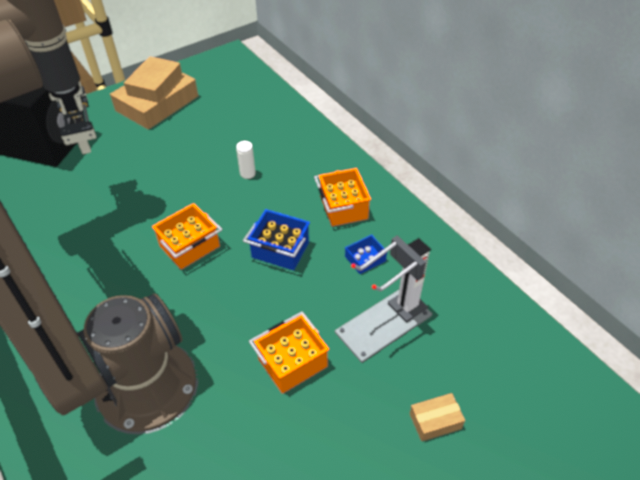

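Candidates in the top view: blue pail (259,262), blue bin (322,198; too small, no bail), and orange look-alikes at (248,168), (193,336) and (379,327). I choose the large blue one at (259,262). In the side view it is at (278,240). The hook's red caps are at (396,258) and (429,257) in top, and at (353,266) and (375,287) in side. Next I check the choice in one crop and measure.

```bash
python3 - <<'E'
from h import *
np.set_printoptions(precision=4,suppress=True)
t,s=load('top0'),load('side0')
a=cv2.resize(t['img'][215:310,205:310],(420,380),interpolation=cv2.INTER_CUBIC)
b=cv2.resize(s['img'][200:275,236:318],(380,380),interpolation=cv2.INTER_CUBIC)
cv2.imwrite('pics/crop1.png',np.hstack([a,b])[:,:,::-1])
def cents(im,lo,hi,mn,lo2=None):
    h=cv2.cvtColor(im,cv2.COLOR_RGB2HSV); m=cv2.inRange(h,lo,hi)
    if lo2: m|=cv2.inRange(h,*lo2)
    n,l,st,c=cv2.connectedComponentsWithStats(m); return m,l,[(i,st[i,4],c[i]) for i in range(1,n) if st[i,4]>=mn]
for S in(t,s):
    m,l,r=cents(S['img'],(0,150,120),(4,255,255),4,((174,150,120),(180,255,255)));print('red',[(a,c) for _,a,c in r])
    m,l,r=cents(S['img'],(105,130,60),(130,255,255),150);print('blue',[(a,c) for _,a,c in r])
    if S is t:
        i=max(r,key=lambda q:q[1])[0]
        pts=cv2.findNonZero((l==i).astype(np.uint8))[:,0]
        w=np.array([onz(t,u,v,.085)[:2] for u,v in pts],np.float32)
        R_=cv2.minAreaRect(w);print('pail rect',R_,cv2.boxPoints(R_))
    if S is t:
      h=cv2.cvtColor(S['img'],cv2.COLOR_RGB2HSV); m=cv2.inRange(h,(0,0,90),(180,60,190)); n,l,st,c=cv2.connectedComponentsWithStats(m[190:285,365:420])
      i=1+np.argmax(st[1:,4]); pts=cv2.findNonZero((l==i).astype(np.uint8))[:,0]+[365,190]
      w=np.array([onz(t,u,v,.012)[:2] for u,v in pts if v>222],np.float32); R_=cv2.minAreaRect(w); print('plate',R_,cv2.boxPoints(R_))
E
```

```text
red [(np.int32(4), array([397.5, 188. ])), (np.int32(9), array([396., 258.])), (np.int32(11), array([428.8182, 258.1818]))]
blue [(np.int32(799), array([321.2541, 197.6809])), (np.int32(721), array([253.8252, 258.1942]))]
pail rect ((0.6561089754104614, 0.005932986736297607), (0.07383377104997635, 0.09186279773712158), 86.70049285888672) [[ 0.6081 -0.0283]
 [ 0.6998 -0.0336]
 [ 0.7041  0.0401]
 [ 0.6124  0.0454]]
plate ((0.5294193029403687, -0.19514696300029755), (0.14878910779953003, 0.11154138296842575), 1.225335717201233) [[ 0.4538 -0.141 ]
 [ 0.4562 -0.2525]
 [ 0.605  -0.2493]
 [ 0.6026 -0.1378]]
red [(np.int32(10), array([353. , 265.5])), (np.int32(12), array([373.5, 286.5]))]
blue [(np.int32(1545), array([278.1566, 239.3437])), (np.int32(561), array([362.6132, 249.5348]))]
```

View pics/crop1.png

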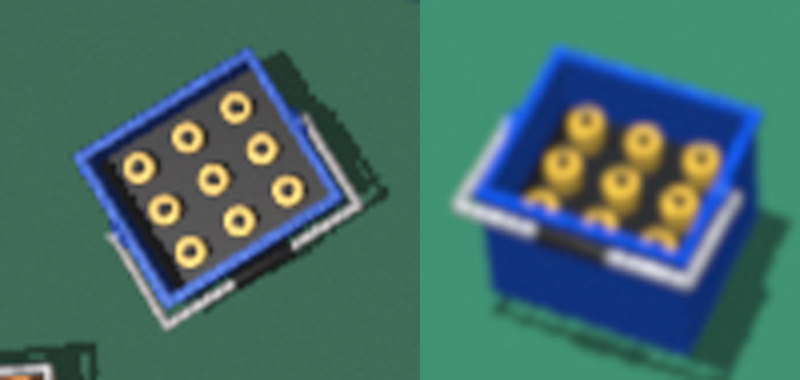

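The crop confirms it: blue tub with a folded bail on the robot side and nine bushings. The sleeve middle is at crop (265,265), which is top px (271.1,281.1). The rim corners at crop (80,155), (248,50), (340,200), (170,305) are clear too.

```bash
python3 - <<'E'
from h import *
np.set_printoptions(precision=4,suppress=True)
t,s=load('top0'),load('side0')
T=lambda x,y:(205+(x+.5)/4-.5,215+(y+.5)/4-.5)
S=lambda x,y:(236+(x-420+.5)*82/380-.5,200+(y+.5)*75/380-.5)
rim=np.array([onz(t,*T(*p),.085) for p in[(78,155),(249,47),(343,200),(169,308)]]);c=rim.mean(0)
print('rim',rim,c,[np.linalg.norm(rim[i]-rim[i-1]) for i in range(4)])
for i,j in((0,1),(3,2),(3,0),(2,1)):
    d=rim[j]-rim[i];print(np.degrees(np.arctan2(d[1],d[0])))
b=[onz(t,*T(*p),.075) for p in[(163,325),(358,203),(265,265)]];print('bail',b,np.linalg.norm(b[0]-b[1]))
rs=[tri(s,q,t,p) for p,q in((T(265,265),S(572,245)),(T(163,325),S(455,204)),(T(358,203),S(690,285)),(T(249,47),S(762,113)),(T(78,155),S(559,46)))]
print('tri',rs)
C=[tri(t,p,s,q) for p,q in(((396,258),(353,265.5)),((428.8,258.1),(374.5,287)))];print('caps',C)
d=C[0][0]-C[1][0];print(np.linalg.norm(d),np.degrees(np.arctan2(-d[0],d[1])))
for p in((396,258),(428.8,258.1)):print(onz(t,*p,.273))
for p in((353,265.5),(374,287)):print(onz(s,*p,.273))
pl=[onz(t,*p,.012) for p in((373,275.5),(411.5,275.5),(373,193))];print('plate',pl)
E
```

```text
rim [[0.5028 0.2558 0.085 ]
 [0.5764 0.1469 0.085 ]
 [0.4772 0.0823 0.085 ]
 [0.4049 0.1928 0.085 ]] [0.4903 0.1694 0.085 ] [np.float64(0.11642170164813448), np.float64(0.1315130841367471), np.float64(0.11836529882139758), np.float64(0.13208315951761837)]
-55.96184002552063
-56.80983907205241
32.77479537212578
33.06454164486346
bail [array([0.3936, 0.1978, 0.075 ]), array([0.4759, 0.0729, 0.075 ]), array([0.434 , 0.1327, 0.075 ])] 0.14957131806228433
tri [(array([0.4339, 0.132 , 0.0818]), np.float64(8.379091162517698e-05)), (array([0.3938, 0.197 , 0.0802]), np.float64(0.00017287943069298564)), (array([0.4759, 0.0727, 0.0782]), np.float64(0.0004922389522287118)), (array([0.577 , 0.1472, 0.0813]), np.float64(0.0003277189964886481)), (array([0.5024, 0.2557, 0.0866]), np.float64(0.0005964620126828401))]
caps [(array([ 0.4885, -0.1598,  0.2675]), np.float64(9.066340358408122e-05)), (array([ 0.4907, -0.2329,  0.2662]), np.float64(0.0017101426557373225))]
0.0732067556720465 1.6937924216241564
[ 0.4881 -0.1587  0.273 ]
[ 0.4895 -0.2307  0.273 ]
[ 0.4858 -0.1632  0.273 ]
[ 0.4872 -0.2363  0.273 ]
plate [array([ 0.4553, -0.1437,  0.012 ]), array([ 0.4576, -0.251 ,  0.012 ]), array([ 0.6883, -0.1416,  0.012 ])]
```

Pail origin is about (0.490, 0.169), yaw 33.4°. Adding the bail radius predicts the sleeve at (0.433, 0.132), and I measured (0.434, 0.132). The plate and red caps put the saddle at about (0.5145, -0.196), yaw about 1°. Next: a helper that turns target poses into move rows.

```bash
cat >> h.py <<'E'
PO=np.array([.490,.1693,0]); PY=33.4; T45=45.
def down(yaw): return R.from_euler('xyz',[180,0,yaw],degrees=True)
def tilt(yaw,t): # z leans towards tool x
    return down(yaw)*R.from_rotvec([0,t,0],degrees=True)
def pailpt(x,z,y=0): return PO+R.from_euler('z',PY,degrees=True).apply([x,y,z])
def rel(p,Rt,frm=None):
    if frm is None:
        o=ctrl.get_obs(); frm=(o['tool_pos'],R.from_euler('xyz',o['orientation'],degrees=True))
    d=frm[1].inv().apply(np.array(p)-frm[0])*100; r=(frm[1].inv()*Rt).as_rotvec(degrees=True)
    print(np.round(np.r_[d,r],2).tolist()); return (np.array(p),Rt)
def lift(th,dn=0,da=0,d=.010,t=T45):
    a=np.array([np.sin(np.radians(t)),-np.cos(np.radians(t))]); n=np.array([-a[1],a[0]])
    th=np.radians(th); P=np.array([-.068*np.cos(th),.075+.068*np.sin(th)])
    q=P-n*(.0155-dn)+a*(d+da); return pailpt(*q)
E
python3 - <<'E'
from h import *
Rt=tilt(PY,45)
p=lift(0,-.012,-.07); print(p, lift(0), Rt.as_matrix()[:,2])
a=rel([p[0],p[1],.24],Rt); b=rel(p,Rt,a); c=rel(lift(0,-.012),Rt,b)
E
```

```text
[0.38157677 0.09780805 0.09798097] [0.42998355 0.12972644 0.05696878] [ 0.59032659  0.38924866 -0.70710678]
[34.54, 48.51, -1.35, 18.82, 42.34, -45.21]
[-10.04, -0.0, 10.04, 0.0, 0.0, 0.0]
[-0.0, -0.0, 7.0, 0.0, 0.0, 0.0]
```

Request:
send_rows --plan '[[[17.3,24.2,-2,9.4,21.2,-22.6],[17.3,24.2,-2,9.4,21.2,-22.6],[17.3,24.2,-2,9.4,21.2,-22.6],[17.3,24.2,-2,9.4,21.2,-22.6],[17.3,24.2,-2,9.4,21.2,-22.6],[17.3,24.2,-2,9.4,21.2,-22.6],[17.3,24.2,-2,9.4,21.2,-22.6],[17.3,24.2,-2,9.4,21.2,-22.6]]]' --fingers 0

```text
clock: 0.77
tool_pos: [0.2762, 0.3703, 0.2459]
orientation: [-174.8, -22.4, 7.4]
force: [-0.4, -1.1, -0.3]
opening: 0.0397
gripper_force: 0.0
```

```bash
python3 - <<'E'
from h import *
print(ctrl.get_obs()['joint_pos'])
p=lift(0,-.012,-.07); rel([p[0],p[1],.24],tilt(PY,45))
E
```

```text
[ 95.57622467 -12.35970285 -47.57805567  28.52868815 -52.03985703
 -14.37894535]
[6.19, 28.56, 0.59, 9.43, 21.15, -22.72]
```

Request:
send_rows --plan '[[[6.2,28.6,0.6,9.4,21.2,-22.7],[6.2,28.6,0.6,9.4,21.2,-22.7],[6.2,28.6,0.6,9.4,21.2,-22.7],[6.2,28.6,0.6,9.4,21.2,-22.7],[6.2,28.6,0.6,9.4,21.2,-22.7],[6.2,28.6,0.6,9.4,21.2,-22.7],[6.2,28.6,0.6,9.4,21.2,-22.7],[6.2,28.6,0.6,9.4,21.2,-22.7]]]'

```text
clock: 1.43
tool_pos: [0.4117, 0.1319, 0.3181]
orientation: [-178.5, -43.9, 33.5]
force: [1.6, 0.3, -0.3]
opening: 0.0004
gripper_force: 0.0
```

```bash
python3 - <<'E'
from h import *
print(ctrl.get_obs()['joint_pos'])
p=lift(0,-.012,-.07); rel([p[0],p[1],.24],tilt(PY,45))
snap('side','s1')
E
```

```text
[ 53.43709634 -36.92647525 -58.1770988   26.07615472 -28.69458829
  52.25122437]
[-8.58, 1.25, 2.55, -1.62, 1.07, 0.09]
```

View pics/s1.png

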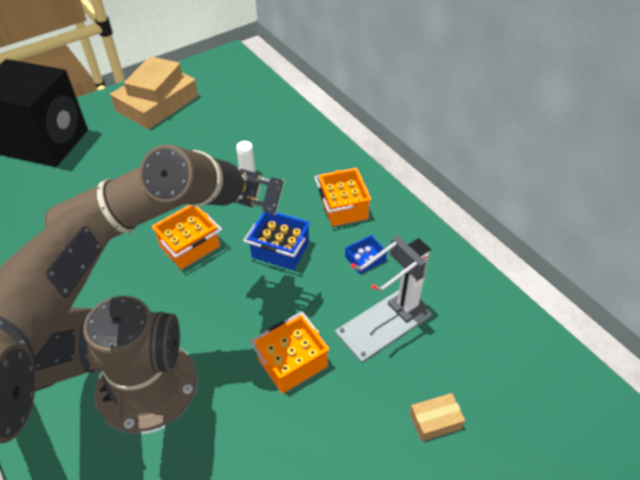

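The arm is at its joint 3 limit at this height. I'll fit a small kinematic model to the recorded joint/pose pairs so I can choose a reachable lifting tilt.

```bash
cat >> h.py <<'E'
from scipy.optimize import least_squares
def fk(q,k,s4=-1):
    h,L2,L3,e,d,e2,a=k; E=lambda ax,x:R.from_euler(ax,x,degrees=True)
    A=E('z',q[0]); p=np.array([0,0,h]); A=A*E('y',q[1]); p=p+A.apply([0,e,L2]); A=A*E('y',-q[2]); p=p+A.apply([L3,0,a])
    A=A*E('x',s4*q[3])*E('y',-q[4]); p=p+A.apply([0,e2,0]); A=A*E('x',-q[5]); p=p+A.apply([d,0,0]); return p,A
E
python3 - <<'E'
from h import *
Q=np.array([[92.137,20.588,.638,-.017,-70.136,-16.506],[95.57622467,-12.35970285,-47.57805567,28.52868815,-52.03985703,-14.37894535],[53.43709634,-36.92647525,-58.1770988,26.07615472,-28.69458829,52.25122437]])
P=[([.167,.653,.226],[179.913,-.009,-14.375]),([.2762,.3703,.2459],[-174.8,-22.4,7.4]),([.4117,.1319,.3181],[-178.5,-43.9,33.5])]
for s4 in(-1,1):
    f=lambda k:np.ravel([fk(q,k,s4)[0]-p for q,(p,_) in zip(Q,P)])
    r=least_squares(f,[.25,.5,.5,-.1,.3,-.1,0]);print(s4,r.x.round(3),abs(r.fun).max())
    C=[(fk(q,r.x,s4)[1].inv()*R.from_euler('xyz',o,degrees=True)) for q,(p,o) in zip(Q,P)]
    print([np.degrees((C[0].inv()*c).magnitude()).round(2) for c in C], C[0].as_matrix().round(3).tolist())
o=ctrl.get_obs();print(o['joint_pos'],o['tool_pos'])
E
```

```text
-1 [ 0.198  0.602  0.462 -0.001  0.379 -0.191  0.002] 0.00011544643195821047
[np.float64(0.0), np.float64(0.02), np.float64(0.07)] [[0.0, -0.0, 1.0], [-1.0, 0.0, 0.0], [-0.0, -1.0, -0.0]]
1 [ 0.762  0.231  0.843 -0.585 -0.168  0.396 -0.671] 0.018998703174359644
[np.float64(0.0), np.float64(57.08), np.float64(52.15)] [[0.001, -0.0, 1.0], [-1.0, 0.0, 0.001], [-0.0, -1.0, -0.0]]
[ 52.30596133 -36.82788765 -58.27525451  25.32251588 -28.56559752
  53.43634579] [0.4124759  0.12380541 0.31370066]
```

```bash
cat >> h.py <<'E'
K=[.198,.602,.462,-.001,.379,-.191,.002]
_q=np.array([92.137,20.588,.638,-.017,-70.136,-16.506])
K=least_squares(lambda k:np.ravel([fk(q,k)[0]-p for q,p in [(_q,[.167,.653,.226]),([95.57622467,-12.35970285,-47.57805567,28.52868815,-52.03985703,-14.37894535],[.2762,.3703,.2459]),([53.43709634,-36.92647525,-58.1770988,26.07615472,-28.69458829,52.25122437],[.4117,.1319,.3181])]]),K).x
C0=R.from_matrix([[0,0,1],[-1,0,0],[0,-1,0]])
LO=np.array([-176.03,-82.01,-58.28,-173.87,-174.79,-173.66]);HI=np.array([176.03,121.73,71.71,95.51,-.11,173.66])
def ik(p,Rt,q0):
    def f(q):
        a,A=fk(q,K); return np.r_[(a-p)*10,(Rt.inv()*(A*C0)).as_rotvec()*2]
    r=least_squares(f,np.clip(q0,LO+.1,HI-.1),bounds=(LO,HI),max_nfev=100); return r.x,np.linalg.norm(r.fun)
E
python3 - <<'E'
from h import *
q0=ctrl.get_obs()['joint_pos']
for t in(45,40,35,30):
  for psi in(-30,-15,0,15,30):
    out=[];q=q0;ok=None
    for n,a in((0,'c'),(0,'pre'),(45,'c'),(90,'c')):
        p=lift(n,t=t) if a=='c' else lift(0,-.012,-.05,t=t)
        x,e=ik(p,tilt(PY+psi,t),q); out.append(round(float(e),3))
        if a=='c' and n==0:q=x;j=x.round(0)
    print(t,psi,out,j)
E
```

```text
45 -30 [0.294, 0.271, 0.344, 0.408] [ 15.   1. -46. -93.  -0. 174.]
45 -15 [0.064, 0.065, 0.137, 0.21] [ 19.   1. -46. -84.  -0. 174.]
45 0 [0.125, 0.032, 0.001, 0.052] [ 16.   1. -45. -71. -12. 174.]
45 15 [0.254, 0.192, 0.098, 0.016] [ 14.   3. -41. -59. -23. 174.]
45 30 [0.424, 0.383, 0.287, 0.205] [ 15.   5. -37. -49. -31. 174.]
40 -30 [0.29, 0.347, 0.42, 0.495] [ 14.   2. -46. -94.  -0. 174.]
40 -15 [0.104, 0.236, 0.296, 0.369] [ 19.   1. -46. -84.  -0. 174.]
40 0 [0.0, 0.079, 0.113, 0.139] [ 22.   1. -46. -63.  -9. 162.]
40 15 [0.098, 0.028, 0.0, 0.0] [ 14.   3. -41. -58. -24. 174.]
40 30 [0.269, 0.22, 0.136, 0.053] [ 15.   5. -37. -48. -32. 174.]
35 -30 [0.366, 0.477, 0.536, 0.615] [ 14.   2. -46. -94.  -0. 174.]
35 -15 [0.263, 0.403, 0.454, 0.375] [ 20.   2. -46. -82.  -0. 170.]
35 0 [0.086, 0.174, 0.16, 0.136] [ 37.   1. -53. -36.  -0. 124.]
35 15 [0.0, 0.0, 0.0, 0.0] [ 18.   3. -42. -51. -22. 165.]
35 30 [0.115, 0.059, 0.0, 0.0] [ 15.   6. -37. -46. -33. 174.]
30 -30 [0.583, 0.558, 0.425, 0.278] [ 45.   1. -58.  21. -18.  30.]
30 -15 [0.395, 0.419, 0.335, 0.232] [ 40.   1. -58. -12.  -0.  83.]
30 0 [0.142, 0.183, 0.128, 0.063] [ 41.   1. -58. -12.  -1.  96.]
30 15 [0.0, 0.0, 0.0, 0.0] [ 29.   2. -45. -35. -17. 141.]
30 30 [0.0, 0.0, 0.0, 0.0] [ 17.   6. -37. -43. -32. 170.]
```

```bash
python3 - <<'E'
from h import *
q0=ctrl.get_obs()['joint_pos']
seeds=[[20,2,-43,-55,-22,-15],[40,2,-55,30,-20,-70],[15,5,-40,-90,-20,20]]
for t in(50,45,40,35):
  for psi in(-20,-10,0,10,20,30):
    best=None
    for s in seeds:
      q=np.array(s,float);E=0;J=[]
      for n,dn,da in((0,-.012,-.05),(0,-.012,0),(0,0,0),(30,0,0),(60,0,0),(90,0,0)):
        q,e=ik(lift(n,dn,da,t=t),tilt(PY+psi+180,-t),q);E=max(E,e);J.append(q.round(0))
      if best is None or E<best[0]:best=(E,J)
    print(t,psi,round(best[0],3),best[1][0],best[1][2],best[1][-1])
E
```

```text
50 -20 0.098 [ -16.   -4.  -57. -111.  -24.   42.] [ -20.    8.  -58. -125.  -31.   63.] [  13.   -2.  -41. -106.   -0.   16.]
50 -10 0.027 [-14.  -2. -53. -97. -28.  34.] [ -19.    9.  -54. -112.  -34.   56.] [ 23.  -2. -41. -78.  -0. -11.]
50 0 0.0 [-16.   1. -49. -87. -36.  34.] [-16.  10. -48. -98. -36.  46.] [ 12.  -1. -39. -77. -17.   1.]
50 10 0.0 [-17.   5. -46. -80. -43.  35.] [-15.  12. -44. -87. -41.  42.] [  4.   2. -36. -75. -30.  10.]
50 20 0.0 [-17.   8. -41. -73. -49.  36.] [-14.  14. -39. -78. -46.  40.] [ -0.   6. -32. -71. -41.  16.]
50 30 0.0 [-16.  12. -37. -67. -55.  38.] [-12.  17. -35. -71. -52.  40.] [ -2.  10. -28. -66. -50.  20.]
45 -20 0.174 [ 13.  -7. -51. -94.  -0.   4.] [  -7.    3.  -52. -118.  -16.   44.] [  11.   -1.  -42. -113.   -0.   25.]
45 -10 0.185 [ 19.  -7. -51. -74.  -4. -13.] [ -0.   3. -47. -98. -17.  25.] [ 25.  -1. -42. -72.  -0. -19.]
45 0 0.052 [ 32.  -9. -55. -51.  -0. -38.] [ -1.   4. -45. -86. -24.  22.] [ 34.  -2. -45. -44.  -1. -46.]
45 10 0.0 [ -4.  -1. -44. -71. -34.  15.] [ -4.   7. -42. -79. -32.  24.] [ 16.   0. -37. -59. -22
[... 846 characters left out ...]
.   6. -28. -51. -41.  -2.]
35 -20 0.412 [  10.   -6.  -50. -102.   -0.   14.] [   9.    2.  -47. -109.   -1.   22.] [  -2.   -2.  -54. -174.   -0.   96.]
35 -10 0.344 [ 28.  -7. -52. -48.  -5. -46.] [ 29.   2. -48. -60.  -0. -34.] [  40.   -3.  -58.   20.   -5. -124.]
35 0 0.174 [ 37.  -9. -58. -24.  -5. -69.] [ 37.   1. -53. -36.  -0. -56.] [  40.   -3.  -58.   12.   -1. -107.]
35 10 0.0 [ 35.  -9. -55. -27. -11. -57.] [ 24.   2. -45. -48. -15. -27.] [ 36.  -2. -46. -19. -12. -66.]
35 20 0.0 [ 15.  -3. -43. -45. -30. -16.] [ 14.   5. -39. -52. -27.  -7.] [ 24.   1. -35. -37. -28. -31.]
35 30 0.0 [  8.   1. -38. -47. -40.  -1.] [  9.   8. -36. -52. -36.   4.] [ 17.   4. -29. -42. -38. -14.]
```

```bash
cat >> h.py <<'E'
TL=(PY+15+180,-45)
E
python3 - <<'E'
from h import *
q=ctrl.get_obs()['joint_pos']; W=np.array([.46,.08,.27]); f=None
pre=lift(0,-.012,-.06)
P=[(W,down(y)) for y in(33,-20,-75,-131.6)]
P+=[(np.array([pre[0],pre[1],.20]),tilt(TL[0],-22)),(np.array([pre[0],pre[1],.17]),tilt(*TL)),(pre,tilt(*TL)),(lift(0,-.012),tilt(*TL)),(lift(0,0),tilt(*TL))]
for p,r in P:
    f=rel(p,r,f); q,e=ik(p,r,q); print('   ',p.round(3),q.round(0),round(e,4))
E
```

```text
[-1.87, 6.36, 4.11, -1.31, -43.64, 0.69]
    [0.46 0.08 0.27] [ 34.  -1. -20.   0. -71.  89.] 0.0
[0.0, 0.0, 0.0, -0.0, -0.0, 53.0]
    [0.46 0.08 0.27] [ 34.  -1. -20.  -0. -71.  36.] 0.0
[0.0, 0.0, 0.0, -0.0, -0.0, 55.0]
    [0.46 0.08 0.27] [ 34.  -1. -20.  -0. -71. -19.] 0.0
[0.0, 0.0, 0.0, 0.0, -0.0, 56.6]
    [0.46 0.08 0.27] [ 34.  -1. -20.  -0. -71. -76.] 0.0
[3.19, 6.86, 7.0, -0.0, -22.0, -0.0]
    [0.387 0.102 0.2  ] [ 40. -18. -44.  -5. -42. -78.] 0.0
[1.12, -0.0, 2.78, 0.0, -23.0, 0.0]
    [0.387 0.102 0.17 ] [  6. -14. -41. -51. -38. -13.] 0.0
[5.59, -0.0, 5.59, 0.0, 0.0, 0.0]
    [0.387 0.102 0.091] [ -6.  -0. -43. -67. -39.  16.] 0.0
[0.1, -1.1, 5.9, 0.0, 0.0, 0.0]
    [0.423 0.125 0.048] [ -7.  10. -41. -77. -37.  29.] 0.0
[-1.18, -0.22, -0.02, 0.0, 0.0, 0.0]
    [0.43  0.13  0.057] [ -5.   9. -40. -75. -36.  25.] 0.0
```

Request:
send_rows --plan '[[[-1.9,6.4,4.1,-1.3,-43.6,0.7],[-1.9,6.4,4.1,-1.3,-43.6,0.7],[-1.9,6.4,4.1,-1.3,-43.6,0.7],[-1.9,6.4,4.1,-1.3,-43.6,0.7],[-1.9,6.4,4.1,-1.3,-43.6,0.7],[-1.9,6.4,4.1,-1.3,-43.6,0.7],[-1.9,6.4,4.1,-1.3,-43.6,0.7],[-1.9,6.4,4.1,-1.3,-43.6,0.7]]]'

```text
clock: 2.15
tool_pos: [0.4607, 0.0908, 0.2704]
orientation: [-179.9, 0.8, 33.4]
force: [1.0, 0.1, 1.2]
opening: 0.0006
gripper_force: 0.0
```

Request:
send_rows --plan '[[[0,0,0,0,0,53],[0,0,0,0,0,53],[0,0,0,0,0,53],[0,0,0,0,0,53],[0,0,0,0,0,53],[0,0,0,0,0,53],[0,0,0,0,0,53],[0,0,0,0,0,53]]]'

```text
clock: 2.82
tool_pos: [0.4585, 0.0898, 0.2711]
orientation: [179.9, 0.3, -20.0]
force: [-0.7, -0.1, -1.2]
opening: 0.0005
gripper_force: 0.0
```

Request:
send_rows --plan '[[[0,0,0,0,0,55],[0,0,0,0,0,55],[0,0,0,0,0,55],[0,0,0,0,0,55],[0,0,0,0,0,55],[0,0,0,0,0,55],[0,0,0,0,0,55],[0,0,0,0,0,55]]]'

```text
clock: 3.48
tool_pos: [0.4584, 0.0898, 0.2711]
orientation: [179.7, 0.1, -74.9]
force: [0.0, -0.2, -0.4]
opening: 0.0006
gripper_force: 0.0
```

Request:
send_rows --plan '[[[0,0,0,0,0,57],[0,0,0,0,0,57],[0,0,0,0,0,57],[0,0,0,0,0,57],[0,0,0,0,0,57],[0,0,0,0,0,57],[0,0,0,0,0,57],[0,0,0,0,0,57]]]'

```text
clock: 4.15
tool_pos: [0.4585, 0.0898, 0.2711]
orientation: [179.8, -0.2, -131.9]
force: [-0.2, -0.9, -0.1]
opening: 0.0003
gripper_force: 0.0
```

```bash
python3 - <<'E'
from h import *
print(ctrl.get_obs()['joint_pos']); pre=lift(0,-.012,-.06)
f=rel(np.array([pre[0],pre[1],.20]),tilt(TL[0],-22)); rel(np.array([pre[0],pre[1],.17]),tilt(*TL),f)
E
```

```text
[ 35.18088737  -0.98655471 -19.94821014  -0.1654111  -71.26091097
 -77.04907773]
[3.83, 6.05, 7.14, 0.14, -22.18, -0.36]
[1.12, -0.0, 2.78, 0.0, -23.0, 0.0]
```

Request:
send_rows --plan '[[[3.8,6.1,7.1,0,-22,0],[3.8,6.1,7.1,0,-22,0],[3.8,6.1,7.1,0,-22,0],[3.8,6.1,7.1,0,-22,0],[3.8,6.1,7.1,0,-22,0],[3.8,6.1,7.1,0,-22,0]]]'

```text
clock: 4.65
tool_pos: [0.3879, 0.1019, 0.2017]
orientation: [179.8, 21.9, -131.6]
force: [1.5, 0.1, 0.5]
opening: 0.0006
gripper_force: 0.0
```

Request:
send_rows --plan '[[[0.3,0,0.8,0,-6,0],[0.5,0,1.4,0,-11,0],[0.8,0,2.0,0,-17,0],[1.1,0,2.8,0,-23,0],[1.1,0,2.8,0,-23,0],[1.1,0,2.8,0,-23,0],[1.1,0,2.8,0,-23,0],[1.1,0,2.8,0,-23,0]]]'

```text
clock: 5.32
tool_pos: [0.3906, 0.101, 0.1712]
orientation: [179.7, 45.0, -132.0]
force: [-0.6, -1.5, -0.2]
opening: 0.0004
gripper_force: 0.0
```

```bash
python3 - <<'E'
from h import *
print(ctrl.get_obs()['joint_pos'])
f=rel(lift(0,-.012,-.06),tilt(*TL)); f=rel(lift(0,-.012),tilt(*TL),f)
for th in(0,15,30,45,60,75,90):f=rel(lift(th),tilt(*TL),f)
E
```

```text
[  6.09888953 -13.65331086 -40.98047945 -50.82213763 -37.92304351
 -13.41823245]
[5.79, 0.25, 5.56, 0.04, 0.0, -0.25]
[0.1, -1.1, 5.9, 0.0, 0.0, 0.0]
[-1.18, -0.22, -0.02, 0.0, 0.0, 0.0]
[-1.4, -0.06, -1.09, 0.0, 0.0, 0.0]
[-1.62, -0.18, -0.7, 0.0, 0.0, 0.0]
[-1.73, -0.28, -0.26, 0.0, 0.0, 0.0]
[-1.73, -0.36, 0.2, 0.0, 0.0, 0.0]
[-1.6, -0.42, 0.64, 0.0, 0.0, 0.0]
[-1.37, -0.46, 1.04, 0.0, 0.0, 0.0]
```

Going in beneath the sleeve, still about 12 mm off it, then a look.

Request:
send_rows --plan '[[[1.5,0,1.4,0,0,0],[3,0,2.8,0,0,0],[4.5,0.2,4.2,0,0,0],[5.8,0.3,5.6,0,0,0],[5.8,0.3,5.6,0,0,0],[5.8,0.3,5.6,0,0,0]]]'

```text
clock: 5.82
tool_pos: [0.3843, 0.1023, 0.0891]
orientation: [179.4, 44.7, -132.0]
force: [0.6, -0.1, -0.4]
opening: 0.0005
gripper_force: 0.0
```

Request:
send_rows --plan '[[[0,-0.2,1,0,0,0],[0,-0.4,2,0,0,0],[0,-0.6,3,0,0,0],[0.1,-0.8,4,0,0,0],[0.1,-0.9,5,0,0,0],[0.1,-1.1,5.9,0,0,0],[0.1,-1.1,5.9,0,0,0]]]'

```text
clock: 6.4
tool_pos: [0.4208, 0.127, 0.048]
orientation: [179.7, 44.9, -131.7]
force: [0.8, 0.5, 0.1]
opening: 0.0003
gripper_force: 0.0
```

```bash
python3 - <<'E'
from h import *
print(ctrl.get_obs()['joint_pos'])
f=rel(lift(0),tilt(*TL)); print(lift(0))
s=snap('side','s2');t=snap('top','t2')
a=cv2.resize(t['img'][215:310,205:310],(420,380),interpolation=cv2.INTER_CUBIC)
b=cv2.resize(s['img'][200:275,236:318],(380,380),interpolation=cv2.INTER_CUBIC)
cv2.imwrite('pics/crop2.png',np.hstack([a,b])[:,:,::-1])
E
```

```text
[ -6.53261255   9.5880223  -40.87030279 -76.33810524 -36.66361298
  28.49311077]
[-1.21, -0.51, -0.06, 0.25, -0.1, -0.04]
[0.42998355 0.12972644 0.05696878]
```

View pics/crop2.png

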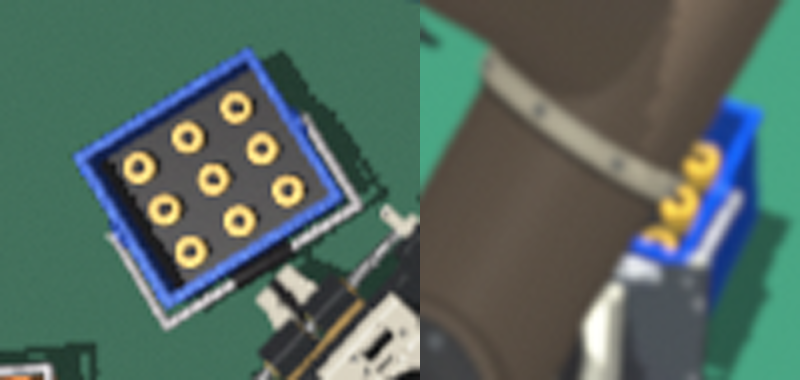

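The top crop shows the closed fingertips near (283,280), just outside and below the sleeve (265,265). The pail has not moved. Lifting slowly along the arc.

Request:
send_rows --plan '[[[-0.4,-0.2,0,0,0,0],[-0.8,-0.4,0,0,0,0],[-1.2,-0.5,-0.1,0,0,0],[-1.65,-0.5,-0.45,0,0,0],[-2.1,-0.5,-0.8,0,0,0],[-2.6,-0.6,-1.15,0,0,0]]]'

```text
clock: 7.0
tool_pos: [0.4311, 0.1301, 0.0751]
orientation: [179.8, 44.9, -131.7]
force: [-1.5, 0.9, -0.5]
opening: 0.0005
gripper_force: 0.4
```

Request:
send_rows --plan '[[[-0.4,0,-0.2,0,0,0],[-0.8,-0.1,-0.4,0,0,0],[-1.2,-0.1,-0.55,0,0,0],[-1.6,-0.2,-0.7,0,0,0],[-2,-0.25,-0.77,0,0,0],[-2.5,-0.3,-0.83,0,0,0],[-2.9,-0.4,-0.9,0,0,0],[-3.35,-0.45,-0.96,0,0,0]]]'

```text
clock: 7.67
tool_pos: [0.4458, 0.1399, 0.1053]
orientation: [179.8, 44.9, -131.7]
force: [-0.9, -1.7, -0.9]
opening: 0.0005
gripper_force: 0.4
```

```bash
python3 - <<'E'
from h import *
f=rel(lift(45),tilt(*TL))
for th in(60,75,90,95):f=rel(lift(th),tilt(*TL),f)
t=snap('top','t3')
a=cv2.resize(t['img'][195:310,205:310],(525,575),interpolation=cv2.INTER_CUBIC)
cv2.imwrite('pics/crop3.png',a[:,:,::-1])
E
```

```text
[-0.06, -0.0, 0.09, 0.16, -0.07, -0.08]
[-1.73, -0.36, 0.2, 0.0, 0.0, 0.0]
[-1.6, -0.42, 0.64, 0.0, 0.0, 0.0]
[-1.37, -0.46, 1.04, 0.0, 0.0, 0.0]
[-0.39, -0.15, 0.42, 0.0, 0.0, 0.0]
```

View pics/crop3.png

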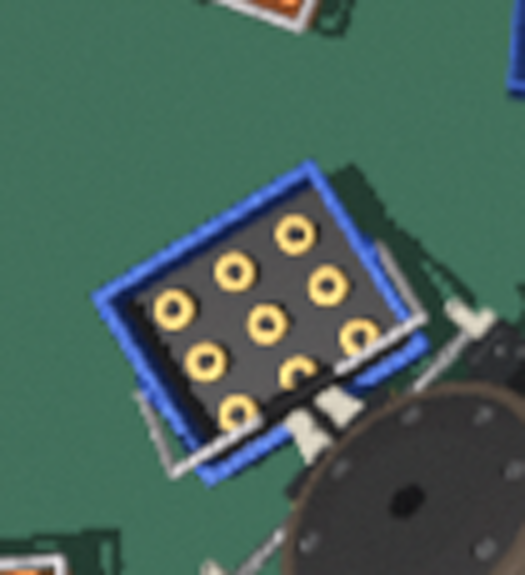

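The bail is at about 45° and the pail has not moved: its left rim corner is still at about (225,254). Continuing to upright.

Request:
send_rows --plan '[[[-0.45,-0.1,0.05,0,0,0],[-0.9,-0.2,0.1,0,0,0],[-1.35,-0.3,0.15,0,0,0],[-1.8,-0.36,0.25,0,0,0],[-2.2,-0.46,0.4,0,0,0],[-2.6,-0.56,0.55,0,0,0],[-3,-0.66,0.7,0,0,0],[-3.35,-0.78,0.9,0,0,0]]]'

```text
clock: 8.38
tool_pos: [0.4718, 0.1574, 0.1219]
orientation: [179.7, 44.9, -131.7]
force: [-1.7, -0.1, 0.2]
opening: 0.0003
gripper_force: 0.2
```

Request:
send_rows --plan '[[[-0.4,-0.1,0.25,0,0,0],[-0.75,-0.25,0.5,0,0,0],[-1.1,-0.36,0.76,0,0,0],[-1.4,-0.46,1.04,0,0,0],[-1.4,-0.46,1.04,0,0,0]]]'

```text
clock: 8.8
tool_pos: [0.487, 0.1674, 0.1242]
orientation: [179.7, 44.9, -131.7]
force: [0.0, 0.1, 0.3]
opening: 0.0005
gripper_force: 0.0
```

```bash
python3 - <<'E'
from h import *
rel(lift(90),tilt(*TL))
t=snap('top','t4')
a=cv2.resize(t['img'][195:310,205:310],(525,575),interpolation=cv2.INTER_CUBIC)
cv2.imwrite('pics/crop4.png',a[:,:,::-1])
E
```

```text
[-0.03, 0.01, -0.08, 0.18, -0.1, -0.09]
```

View pics/crop4.png

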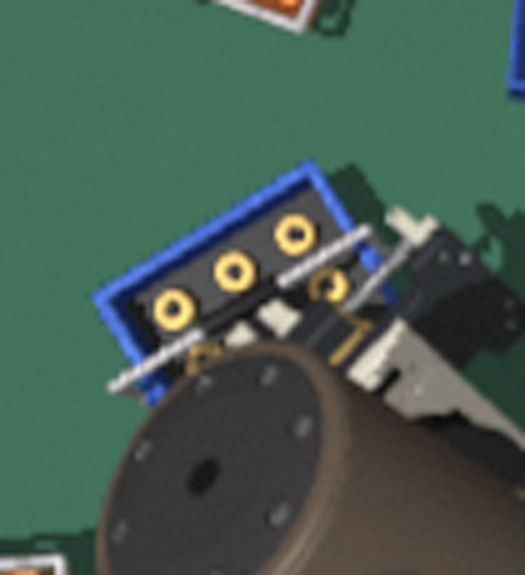

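The wire runs from crop (112,388) to (368,230), nearly upright, and the pail is unmoved. I compute its position and the retreat to a pre-grasp pose.

```bash
python3 - <<'E'
from h import *
np.set_printoptions(precision=4,suppress=True)
t=load('t4'); T=lambda x,y:(205+(x+.5)/5-.5,195+(y+.5)/5-.5)
A=onz(t,*T(112,388),.143);B=onz(t,*T(368,230),.143);d=B-A
print(A,B,(A+B)/2,np.linalg.norm(d),np.degrees(np.arctan2(d[1],d[0]))+90)
q=ctrl.get_obs()['joint_pos'];print(q.round(0))
Rl=tilt(*TL);p=lift(90);f=None;c=(A+B)/2;g=down(-56.6)
for pp,r in((lift(90,-.03),Rl),(lift(90,-.05,-.08),Rl),(np.array([.44,.12,.27]),tilt(TL[0]+37,-22)),(np.array([c[0],c[1],.27]),g),(np.array([c[0],c[1],.124]),g)):
    f=rel(pp,r,f);q,e=ik(pp,r,q);print('   ',pp.round(3),q.round(0),round(e,4))
E
```

```text
[0.4525 0.2346 0.143 ] [0.5336 0.1109 0.143 ] [0.493  0.1728 0.143 ] 0.14788751355451574 33.27799118717075
[ 11.   2. -34. -61. -29.  -5.]
[2.88, 0.53, 0.0, 0.19, -0.11, -0.09]
    [0.469 0.155 0.104] [  7.   3. -36. -66. -31.   5.] 0.0
[1.83, 1.83, -7.83, 0.0, 0.0, 0.0]
    [0.41  0.117 0.146] [  6.  -8. -40. -56. -35.  -6.] 0.0
[-10.35, -2.01, -7.17, -20.56, 22.19, -31.06]
    [0.44 0.12 0.27] [ 22.  -4. -18. -21. -67. -20.] 0.0
[-5.27, -4.86, 2.13, -7.29, 21.18, -37.53]
    [0.493 0.173 0.27 ] [ 41.   5. -14.  -0. -71.  -7.] 0.0
[0.0, -0.0, 14.6, 0.0, 0.0, 0.0]
    [0.493 0.173 0.124] [ 41.  12. -27.   0. -52.  -7.] 0.0
```

Request:
send_rows --plan '[[[1,0.2,0,0,0,0],[2,0.4,0,0,0,0],[2.9,0.5,0,0,0,0],[3.5,1.1,-2.5,0,0,0],[4,1.7,-5,0,0,0],[4.7,2.3,-7.8,0,0,0],[4.7,2.3,-7.8,0,0,0]]]'

```text
clock: 9.43
tool_pos: [0.4083, 0.1145, 0.1483]
orientation: [180.0, 45.0, -131.6]
force: [-0.9, 1.2, -0.4]
opening: 0.0001
gripper_force: 0.0
```

```bash
python3 - <<'E'
from h import *
f=rel(np.array([.44,.12,.27]),tilt(TL[0]+37,-22)); rel([.493,.1725,.27],down(-56.7),f)
E
```

```text
[-10.38, -2.0, -6.83, -20.5, 22.2, -31.03]
[-5.25, -4.86, 2.12, -7.27, 21.19, -37.43]
```

Request:
send_rows --plan '[[[-7,-1.5,-5,0,0,0],[-7,-1.5,-5,0,0,0],[-7,-1.5,-5,0,0,0],[-10.4,-2,-6.8,-20.5,22.2,-31],[-10.4,-2,-6.8,-20.5,22.2,-31],[-10.4,-2,-6.8,-20.5,22.2,-31],[-10.4,-2,-6.8,-20.5,22.2,-31],[-10.4,-2,-6.8,-20.5,22.2,-31]]]' --fingers 0.5

```text
clock: 10.1
tool_pos: [0.4431, 0.1213, 0.2684]
orientation: [-179.0, 25.8, -100.3]
force: [0.7, 0.5, -1.0]
opening: 0.0427
gripper_force: 0.0
```

```bash
python3 - <<'E'
from h import *
rel([.493,.1725,.27],down(-56.7))
E
```

```text
[-5.41, -3.95, 2.5, -10.69, 24.15, -43.04]
```

Request:
send_rows --plan '[[[-5.4,-4,2.5,-10.7,24.1,-43],[-5.4,-4,2.5,-10.7,24.1,-43],[-5.4,-4,2.5,-10.7,24.1,-43],[-5.4,-4,2.5,-10.7,24.1,-43],[-5.4,-4,2.5,-10.7,24.1,-43],[-5.4,-4,2.5,-10.7,24.1,-43],[-5.4,-4,2.5,-10.7,24.1,-43],[-5.4,-4,2.5,-10.7,24.1,-43]]]'

```text
clock: 10.77
tool_pos: [0.4933, 0.1736, 0.2685]
orientation: [179.9, -0.0, -56.5]
force: [0.2, -0.4, 0.6]
opening: 0.0441
gripper_force: 0.0
```

```bash
python3 - <<'E'
from h import *
np.set_printoptions(precision=4,suppress=True)
s=snap('side','s5');t=snap('top','t5');print(proj(s,[.493,.1728,.143]),proj(t,[.493,.1728,.143]))
a=cv2.resize(t['img'][195:310,205:310],(394,431),interpolation=cv2.INTER_CUBIC)
b=cv2.resize(s['img'][170:285,236:336],(375,431),interpolation=cv2.INTER_CUBIC)
cv2.imwrite('pics/crop5.png',np.hstack([a,b])[:,:,::-1])
rel([.493,.1725,.27],down(-56.7)); print(ctrl.get_obs()['joint_pos'])
E
```

```text
[277.5494 213.8772] [252.6992 256.3449]
[0.07, 0.03, -0.12, -0.04, 0.22, -0.31]
[ 40.7352   4.573  -14.4292  -0.2275 -70.93    -7.6732]
```

View pics/crop5.png

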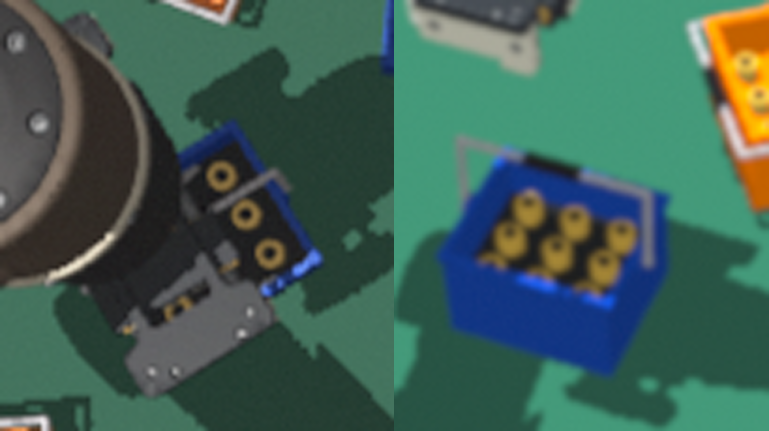

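In the side crop the sleeve is at (551,165), which is px (277.5,213.7), against the predicted (277.5,213.9). The bail is upright and the tool is centred over it. Descend and grip.

Request:
send_rows --plan '[[[0,0,2.5,0,0,0],[0,0,5,0,0,0],[0,0,7.5,0,0,0],[0,0,10,0,0,0],[0,0,12,0,0,0],[0,0,13.5,0,0,0],[0,0,14.4,0,0,0],[0,0,14.4,0,0,0]]]'

```text
clock: 11.53
tool_pos: [0.4926, 0.1718, 0.1239]
orientation: [179.9, 0.2, -57.2]
force: [-0.1, 0.2, -0.8]
opening: 0.0437
gripper_force: 0.0
```

Request:
send_rows --plan '[[[0,0,0,0,0,0],[0,0,0,0,0,0],[0,0,0,0,0,0],[0,0,0,0,0,0],[0,0,0,0,0,0],[0,0,0,0,0,0]]]' --fingers 0

```text
clock: 12.03
tool_pos: [0.4936, 0.1732, 0.1261]
orientation: [-179.8, 0.2, -57.0]
force: [-0.8, 0.3, 2.0]
opening: 0.0109
gripper_force: 30.0
```

```bash
python3 - <<'E'
from h import *
o=ctrl.get_obs();print(o['tool_pos'],o['orientation'],o['force'],o['opening'],o['gripper_force'])
t=load('top0'); h=t['img']
# carriage/stand height hints
for z in(.25,.28,.30): print(z,[onz(t,u,v,z).round(3).tolist() for u,v in((388,206),(434,206),(434,197))])
E
```

```text
[0.49364082 0.17316433 0.12609302] [-1.79845653e+02  1.56962458e-01 -5.69905179e+01] [-0.75269664  0.31886142  2.04839896] 0.010948609589195147 30.007959008216858
0.25 [[0.607, -0.144, 0.25], [0.61, -0.249, 0.25], [0.631, -0.249, 0.25]]
0.28 [[0.602, -0.139, 0.28], [0.604, -0.241, 0.28], [0.624, -0.241, 0.28]]
0.3 [[0.598, -0.136, 0.3], [0.6, -0.235, 0.3], [0.62, -0.235, 0.3]]
```

Gripped: opening 10.9 mm, 30 N. Before choosing the hang posture I check the carriage's height against the gripper body.

```bash
python3 - <<'E'
from h import *
t,s=load('top0'),load('side0')
g=cv2.cvtColor(t['img'],cv2.COLOR_RGB2GRAY)
for u in(412,416,420): print(u,g[185:216,u].tolist())
for z in(.22,.24,.26,.28,.3): print(z,'topview front edge row pred',proj(t,[.6115,-.2,z]).round(1), 'side', proj(s,[.6115,-.146,z]).round(1),proj(s,[.6115,-.246,z]).round(1))
a=cv2.resize(s['img'][225:325,340:440],(600,600),interpolation=cv2.INTER_CUBIC);cv2.imwrite('pics/crop6.png',a[:,:,::-1])
E
```

```text
412 [38, 38, 38, 39, 39, 40, 38, 39, 39, 40, 44, 71, 88, 86, 87, 88, 89, 91, 72, 43, 42, 42, 44, 46, 49, 50, 74, 91, 92, 91, 91]
416 [39, 39, 37, 38, 38, 38, 38, 39, 39, 39, 47, 70, 88, 88, 86, 86, 88, 89, 71, 45, 41, 44, 43, 46, 50, 51, 73, 91, 91, 93, 93]
420 [92, 91, 91, 92, 92, 91, 88, 86, 84, 86, 81, 79, 89, 88, 88, 87, 88, 88, 72, 41, 44, 43, 43, 47, 50, 49, 66, 81, 81, 81, 79]
0.22 topview front edge row pred [409.6 207.1] side [390.2 250.8] [418.  278.3]
0.24 topview front edge row pred [411.5 205.6] side [390.9 245.3] [419.  272.9]
0.26 topview front edge row pred [413.4 203.9] side [391.7 239.8] [420.1 267.5]
0.28 topview front edge row pred [415.5 202.2] side [392.4 234.1] [421.2 261.8]
0.3 topview front edge row pred [417.7 200.5] side [393.2 228.2] [422.3 256.1]
```

View pics/crop6.png

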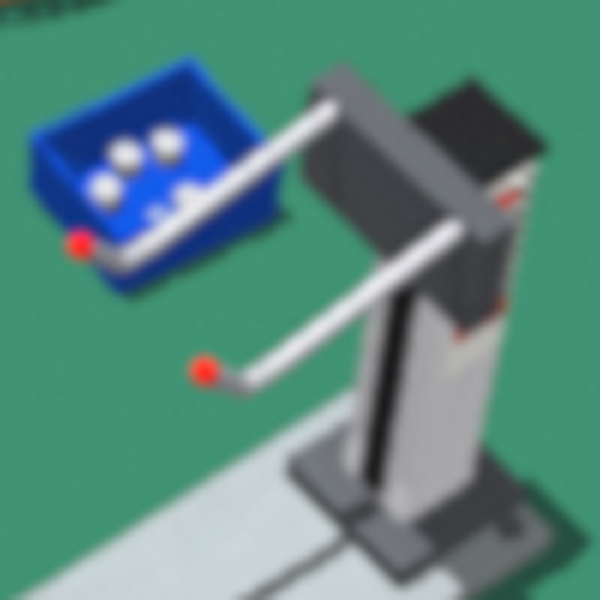

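The crop shows the carriage's top front edge at px (392,240) and (418,264), so z is about 0.265. That is 30 mm below the gripper body when hung, so a vertical tool fits. The caps are at crop (80,245) and (204,370). Now the lift, starting slowly.

Request:
send_rows --plan '[[[0,0,-0.15,0,0,0],[0,0,-0.4,0,0,0],[0,0,-0.8,0,0,0],[0,0,-1.3,0,0,0],[0,0,-1.9,0,0,0],[0,0,-2.5,0,0,0],[0,0,-3.1,0,0,0],[0,0,-3.7,0,0,0]]]'

```text
clock: 12.7
tool_pos: [0.4935, 0.1729, 0.1633]
orientation: [-179.9, 0.2, -57.0]
force: [0.0, 0.1, -4.6]
opening: 0.0108
gripper_force: 30.0
```

Request:
send_rows --plan '[[[0,0,-0.7,0,0,0],[0,0,-1.5,0,0,0],[0,0,-2.5,0,0,0],[0,0,-3.5,0,0,0],[0,0,-4.5,0,0,0],[0,0,-5.5,0,0,0],[0,0,-6.5,0,0,0],[0,0,-7.5,0,0,0]]]'

```text
clock: 13.37
tool_pos: [0.4934, 0.1726, 0.2386]
orientation: [-179.9, 0.2, -57.0]
force: [0.2, -0.1, -4.2]
opening: 0.0108
gripper_force: 30.0
```

Request:
send_rows --plan '[[[0,0,-0.9,0,0,0],[0,0,-1.7,0,0,0],[0,0,-2.4,0,0,0],[0,0,-2.9,0,0,0],[0,0,-3.2,0,0,0],[0,0,-3.4,0,0,0],[0,0,-3.5,0,0,0],[0,0,-3.5,0,0,0]]]'

```text
clock: 14.03
tool_pos: [0.4933, 0.1724, 0.2724]
orientation: [-179.9, 0.2, -57.0]
force: [-0.2, -0.0, -4.9]
opening: 0.0109
gripper_force: 30.0
```

```bash
python3 - <<'E'
from h import *
np.set_printoptions(precision=3,suppress=True)
o=ctrl.get_obs();print(o['clock'],o['tool_pos'],o['force'],o['moment'],o['opening'],o['joint_pos'])
q=o['joint_pos'];f=None
for p,y in(([.45,.0,.274],-73),([.40,-.197,.274],-89),([.5145,-.1955,.274],-89),([.5145,-.1955,.16],-89)):
    f=rel(p,down(y),f);q,e=ik(np.array(p),down(y),q);print(q.round(0),round(e,4))
snap('side','s7')
E
```

```text
14.0333 [0.493 0.172 0.272] [-0.248 -0.004 -4.927] [0.064 0.011 0.033] 0.010949769535790087 [ 40.686   4.444 -14.132  -0.152 -71.33   -7.637]
[12.1, 13.03, -0.21, -0.05, 0.16, 16.0]
[ 25.  -3. -22.  -0. -71.  -8.] 0.0
[17.38, 10.54, 0.0, 0.0, -0.0, 16.0]
[ -1.  -3. -22.   0. -71.   2.] 0.0
[0.05, -11.45, -0.0, 0.0, 0.0, 0.0]
[ -0.   7. -11.  -0. -72.   1.] 0.0
[-0.0, -0.0, 11.4, 0.0, 0.0, 0.0]
[ -0.  12. -21.  -0. -57.   1.] 0.0
```

Weight is about 4.8 N, so the hook should sink about 32 mm. I compute a smooth carry profile.

```bash
python3 - <<'E'
import numpy as np
x=np.arange(1,37)/36; f=10*x**3-15*x**4+6*x**5; P=np.outer(f,[25.9,27.9]); o=np.zeros(2)
for k in range(0,36,8):
    print([[round(a,1),round(b,1),0,0,0,0] for a,b in P[k:k+8]-o]); o=P[k:k+8][-1].round(1) if k+8<=36 else o
x=np.arange(1,21)/20; print((32*(10*x**3-15*x**4+6*x**5)).round(1).tolist())
E
```

```text
[[np.float64(0.0), np.float64(0.0), 0, 0, 0, 0], [np.float64(0.0), np.float64(0.0), 0, 0, 0, 0], [np.float64(0.1), np.float64(0.1), 0, 0, 0, 0], [np.float64(0.3), np.float64(0.3), 0, 0, 0, 0], [np.float64(0.6), np.float64(0.6), 0, 0, 0, 0], [np.float64(0.9), np.float64(1.0), 0, 0, 0, 0], [np.float64(1.4), np.float64(1.5), 0, 0, 0, 0], [np.float64(2.0), np.float64(2.1), 0, 0, 0, 0]]
[[np.float64(0.7), np.float64(0.8), 0, 0, 0, 0], [np.float64(1.5), np.float64(1.7), 0, 0, 0, 0], [np.float64(2.4), np.float64(2.7), 0, 0, 0, 0], [np.float64(3.4), np.float64(3.8), 0, 0, 0, 0], [np.float64(4.5), np.float64(4.9), 0, 0, 0, 0], [np.float64(5.7), np.float64(6.2), 0, 0, 0, 0], [np.float64(7.0), np.float64(7.6), 0, 0, 0, 0], [np.float64(8.3), np.float64(9.0), 0, 0, 0, 0]]
[[np.float64(1.3), np.float64(1.4), 0, 0, 0, 0], [np.float64(2.6), np.float64(2.8), 0, 0, 0, 0], [np.float64(4.0), np.float64(4.3), 0, 0, 0, 0], [np.float64(5.3), np.float64(5.7), 0, 0, 0, 0], [np.float64(6.6), np.float64(7.1), 0, 0, 0, 0], [np.float64(7.9), np.float64(8.5), 0, 0, 0, 0], [np.float64(9.1), np.float64(9.8), 0, 0, 0, 0], [np.float64(10.2), np.float64(10.9), 0, 0, 0, 0]]
[[np.float64(1.0), np.float64(1.1), 0, 0, 0, 0], [np.float64(1.9), np.float64(2.1), 0, 0, 0, 0], [np.float64(2.7), np.float64(3.0), 0, 0, 0, 0], [np.float64(3.4), np.float64(3.8), 0, 0, 0, 0], [np.float64(4.0), np.float64(4.4), 0, 0, 0, 0], [np.float64(4.5), np.float64(4.9), 0, 0, 0, 0], [np.float64(4.8), np.float64(5.3), 0, 0, 0, 0], [np.float64(5.1), np.float64(5.6), 0, 0, 0, 0]]
[[np.float64(0.2), np.float64(0.2), 0, 0, 0, 0], [np.float64(0.3), np.float64(0.3), 0, 0, 0, 0], [np.float64(0.3), np.float64(0.3), 0, 0, 0, 0], [np.float64(0.3), np.float64(0.3), 0, 0, 0, 0]]
[0.0, 0.3, 0.9, 1.9, 3.3, 5.2, 7.5, 10.2, 13.0, 16.0, 19.0, 21.8, 24.5, 26.8, 28.7, 30.1, 31.1, 31.7, 32.0, 32.0]
```

Request:
send_rows --plan '[[[0.1,0.1,0,0,0,0],[0.3,0.3,0,0,0,0],[0.6,0.6,0,0,0,0],[0.9,1.0,0,0,0,0],[1.4,1.5,0,0,0,0],[2.0,2.1,0,0,0,0]]]'

```text
clock: 14.58
tool_pos: [0.4864, 0.1436, 0.2724]
orientation: [-179.9, 0.2, -57.0]
force: [-0.1, -0.5, -4.7]
opening: 0.0109
gripper_force: 30.0
```

Request:
send_rows --plan '[[[0.7,0.8,0,0,0,0],[1.5,1.7,0,0,0,0],[2.4,2.7,0,0,0,0],[3.4,3.8,0,0,0,0],[4.5,4.9,0,0,0,0],[5.7,6.2,0,0,0,0],[7.0,7.6,0,0,0,0],[8.3,9.0,0,0,0,0]]]'

```text
clock: 15.25
tool_pos: [0.4557, 0.0238, 0.2722]
orientation: [-179.9, 0.1, -57.0]
force: [0.6, -1.0, -5.0]
opening: 0.0111
gripper_force: 30.0
```

Request:
send_rows --plan '[[[1.3,1.4,0,0,0,0],[2.6,2.8,0,0,0,0],[4.0,4.3,0,0,0,0],[5.3,5.7,0,0,0,0],[6.6,7.1,0,0,0,0],[7.9,8.5,0,0,0,0],[9.1,9.8,0,0,0,0],[10.2,10.9,0,0,0,0]]]'

```text
clock: 15.92
tool_pos: [0.4193, -0.1212, 0.2718]
orientation: [-179.9, 0.1, -57.0]
force: [1.0, 0.4, -4.3]
opening: 0.0116
gripper_force: 30.0
```

Request:
send_rows --plan '[[[1.0,1.1,0,0,0,0],[1.9,2.1,0,0,0,0],[2.7,3.0,0,0,0,0],[3.4,3.8,0,0,0,0],[4.0,4.4,0,0,0,0],[4.5,4.9,0,0,0,0],[4.8,5.3,0,0,0,0],[5.1,5.6,0,0,0,0]]]'

```text
clock: 16.58
tool_pos: [0.401, -0.1931, 0.2714]
orientation: [-179.9, 0.2, -57.0]
force: [-0.2, -0.3, -5.5]
opening: 0.0108
gripper_force: 30.0
```

Request:
send_rows --plan '[[[0.2,0.2,0,0,0,0.6],[0.3,0.3,0,0,0,1.6],[0.3,0.3,0,0,0,3.3],[0.3,0.3,0,0,0,5.2],[0.3,0.3,0,0,0,7.5],[0.3,0.3,0,0,0,10],[0.3,0.3,0,0,0,13],[0.3,0.3,0,0,0,16]]]'

```text
clock: 17.25
tool_pos: [0.4007, -0.1964, 0.2713]
orientation: [-180.0, 0.2, -73.2]
force: [-0.6, 0.1, -5.1]
opening: 0.0111
gripper_force: 30.0
```

Request:
send_rows --plan '[[[0,0,0,0,0,3],[0,0,0,0,0,6],[0,0,0,0,0,9],[0,0,0,0,0,11.5],[0,0,0,0,0,13.5],[0,0,0,0,0,15],[0,0,0,0,0,15.7],[0,0,0,0,0,16]]]'

```text
clock: 17.92
tool_pos: [0.4006, -0.1965, 0.2714]
orientation: [180.0, 0.2, -89.0]
force: [-0.3, -0.2, -5.0]
opening: 0.0113
gripper_force: 30.0
```

```bash
python3 - <<'E'
from h import *
np.set_printoptions(precision=3,suppress=True)
o=ctrl.get_obs();print(o['clock'],o['tool_pos'],o['orientation'],o['force'],o['opening'])
s=snap('side','s8');t=snap('top','t8')
w=np.array(o['tool_pos'])+[0,0,.017]; print('wire pred side',proj(s,w),'top',proj(t,w), 'rim corner pts side',[proj(s,w+R.from_euler('z',1,degrees=True).apply([x,y,-.058])).round(0) for x,y in((-.059,-.068),(.059,-.068),(-.059,.068))])
a=s['img'][170:380,240:440];a=cv2.resize(a,(600,600),interpolation=cv2.INTER_CUBIC) if 0 else cv2.resize(a,(571,600),interpolation=cv2.INTER_CUBIC)
cv2.imwrite('pics/crop8.png',a[:,:,::-1])
E
```

```text
17.9167 [ 0.401 -0.196  0.271] [179.997   0.18  -89.019] [-0.264 -0.152 -4.993] 0.011293120306854467
wire pred side [330.563 289.28 ] top [414.869 298.906] rim corner pts side [array([327., 340.]), array([371., 313.]), array([290., 297.])]
```

View pics/crop8.png

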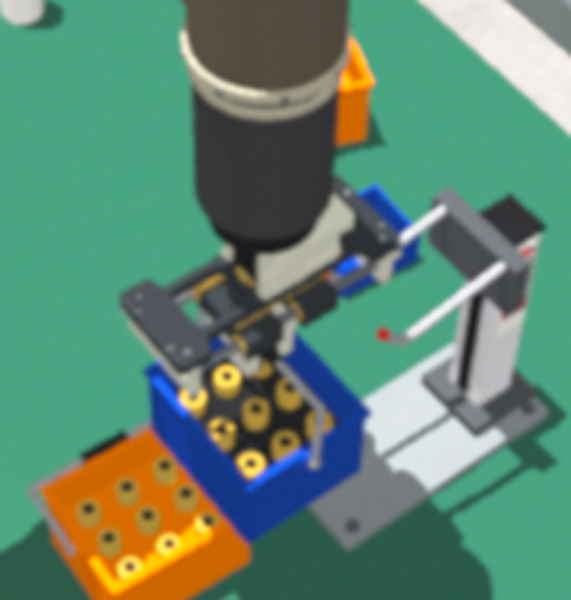

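The crop matches the prediction: the near rim corner is at px (327.6,341.5) against (327,340), and the pail is level. The caps lie ahead at its height. Moving the wire in over the prongs.

Request:
send_rows --plan '[[[0,-0.1,0,0,0,0],[0,-0.3,0,0,0,0],[0,-0.7,0,0,0,0],[0,-1.2,0,0,0,0],[0,-1.9,0,0,0,0],[0,-2.7,0,0,0,0],[0,-3.6,0,0,0,0],[0,-4.6,0,0,0,0]]]'

```text
clock: 18.68
tool_pos: [0.4475, -0.1959, 0.2713]
orientation: [180.0, 0.2, -89.0]
force: [-0.5, 0.2, -4.3]
opening: 0.0113
gripper_force: 30.0
```

Request:
send_rows --plan '[[[0,-1.1,0,0,0,0],[0,-2.2,0,0,0,0],[0,-3.2,0,0,0,0],[0,-4.1,0,0,0,0],[0,-4.9,0,0,0,0],[0.1,-5.6,0,0,0,0],[0.1,-6.1,0,0,0,0],[0.1,-6.5,0,0,0,0]]]'

```text
clock: 19.35
tool_pos: [0.512, -0.1958, 0.2712]
orientation: [180.0, 0.2, -89.0]
force: [-0.1, 0.6, -5.0]
opening: 0.0108
gripper_force: 30.0
```

Request:
send_rows --plan '[[[0,-0.2,0,0,0,0],[0,-0.3,0,0,0,0],[0,-0.3,0,0,0,0],[0,-0.3,0,0,0,0]]]'

```text
clock: 19.68
tool_pos: [0.5142, -0.1957, 0.2715]
orientation: [180.0, 0.2, -89.0]
force: [-0.5, 0.6, -5.4]
opening: 0.0111
gripper_force: 30.0
```

```bash
python3 - <<'E'
from h import *
np.set_printoptions(precision=4,suppress=True)
o=ctrl.get_obs();print(o['clock'],o['tool_pos'],o['orientation'],o['force'],o['opening'])
s=snap('side','s9');t=snap('top','t9')
for n,S in(('top',t),('side',s)):
    h=cv2.cvtColor(S['img'],cv2.COLOR_RGB2HSV);m=cv2.inRange(h,(0,150,110),(5,255,255))|cv2.inRange(h,(174,150,110),(180,255,255))
    k,l,st,c=cv2.connectedComponentsWithStats(m);print(n,[(st[i,4],c[i].round(1).tolist()) for i in range(1,k) if st[i,4]>2])
    b=cv2.inRange(h,(105,130,40),(130,255,255)); k,l,st,c=cv2.connectedComponentsWithStats(b);print([(st[i].tolist(),c[i].round(0).tolist()) for i in range(1,k) if st[i,4]>100])
E
```

```text
19.6833 [ 0.5142 -0.1957  0.2715] [179.9974   0.1822 -89.0044] [-0.522   0.5678 -5.4058] 0.011080155563906038
top [(np.int32(15), [396.1, 258.5])]
[([376, 255, 31, 21, 203], [386.0, 269.0])]
side [(np.int32(11), [373.8, 286.3])]
[([333, 270, 76, 64, 1703], [368.0, 305.0])]
```

The caps have not moved (top 396,258; side 374,286), so nothing touched. Lowering, slow near contact.

Request:
send_rows --plan '[[[0,0,0.2,0,0,0],[0,0,0.6,0,0,0],[0,0,1.1,0,0,0],[0,0,1.6,0,0,0],[0,0,2.1,0,0,0],[0,0,2.6,0,0,0],[0,0,2.9,0,0,0],[0,0,3.0,0,0,0]]]'

```text
clock: 20.45
tool_pos: [0.5142, -0.1955, 0.2405]
orientation: [179.9, 0.2, -89.0]
force: [-0.4, 0.2, -5.4]
opening: 0.0109
gripper_force: 30.0
```

Request:
send_rows --plan '[[[0,0,0.15,0,0,0],[0,0,0.3,0,0,0],[0,0,0.45,0,0,0],[0,0,0.6,0,0,0],[0,0,0.75,0,0,0],[0,0,0.9,0,0,0],[0,0,1.05,0,0,0],[0,0,1.2,0,0,0]]]'

```text
clock: 21.12
tool_pos: [0.5145, -0.1956, 0.2293]
orientation: [-180.0, 0.2, -89.0]
force: [0.5, 0.3, -3.4]
opening: 0.0108
gripper_force: 30.0
```

Request:
send_rows --plan '[[[0,0,0.15,0,0,0],[0,0,0.3,0,0,0],[0,0,0.45,0,0,0],[0,0,0.6,0,0,0],[0,0,0.75,0,0,0],[0,0,0.9,0,0,0],[0,0,1.0,0,0,0],[0,0,1.0,0,0,0]]]'

```text
clock: 21.78
tool_pos: [0.5146, -0.1956, 0.2193]
orientation: [-180.0, 0.2, -89.0]
force: [-0.1, -0.6, -2.8]
opening: 0.0107
gripper_force: 30.0
```

```bash
cat > look.py <<'E'
from h import *
np.set_printoptions(precision=4,suppress=True)
F=[]
for i in range(5):
    s=ctrl.snapshot('side'); F.append(ctrl.get_obs()['force'])
o=ctrl.get_obs();print(o['clock'],o['tool_pos'],np.mean(F,0),np.std(F,0),o['moment'])
for n,S in(('top',ctrl.snapshot('top')),('side',s)):
    h=cv2.cvtColor(S['img'],cv2.COLOR_RGB2HSV);m=cv2.inRange(h,(0,150,110),(5,255,255))|cv2.inRange(h,(174,150,110),(180,255,255))
    k,l,st,c=cv2.connectedComponentsWithStats(m);print(n,[(int(st[i,4]),c[i].round(1).tolist()) for i in range(1,k) if st[i,4]>2])
print('cap R sunk 0,10,20,30mm', [proj(s,[.4896,-.2329,.2675-d]).round(1).tolist() for d in(0,.01,.02,.03)])
E
python3 look.py
```

```text
22.0333 [ 0.5146 -0.1956  0.2195] [-0.1124 -0.2108 -3.0738] [0.5225 0.3869 0.6518] [ 0.0309 -0.0252  0.0002]
top [(15, [395.1, 258.6])]
side [(16, [353.1, 268.9]), (12, [373.2, 290.4])]
cap R sunk 0,10,20,30mm [[373.7, 287.0], [373.4, 289.7], [373.2, 292.4], [372.9, 295.1]]
```

The hook has taken about 2 N: the right cap is down 3.4 px (about 12.5 mm) and 3.1 N remains on the arm. Continuing.

Request:
send_rows --plan '[[[0,0,0.1,0,0,0],[0,0,0.25,0,0,0],[0,0,0.4,0,0,0],[0,0,0.55,0,0,0],[0,0,0.7,0,0,0],[0,0,0.85,0,0,0],[0,0,1.0,0,0,0],[0,0,1.1,0,0,0]]]'

```text
clock: 22.75
tool_pos: [0.5146, -0.1956, 0.2083]
orientation: [-180.0, 0.2, -89.0]
force: [-1.4, -0.5, -1.7]
opening: 0.0111
gripper_force: 30.0
```

Request:
send_rows --plan '[[[0,0,0.1,0,0,0],[0,0,0.2,0,0,0],[0,0,0.3,0,0,0],[0,0,0.4,0,0,0],[0,0,0.5,0,0,0],[0,0,0.6,0,0,0],[0,0,0.65,0,0,0],[0,0,0.65,0,0,0]]]'

```text
clock: 23.42
tool_pos: [0.5145, -0.1955, 0.2018]
orientation: [180.0, 0.2, -89.0]
force: [-0.1, -1.2, 0.7]
opening: 0.0111
gripper_force: 30.0
```

```bash
python3 look.py; python3 look.py
```

```text
23.6667 [ 0.5146 -0.1955  0.2019] [-0.185  -1.0933 -0.1461] [0.1785 0.6497 0.3546] [-0.2634 -0.0197  0.0321]
top [(7, [395.0, 192.0]), (17, [393.6, 259.0])]
side [(14, [352.5, 273.5]), (14, [372.9, 295.1])]
cap R sunk 0,10,20,30mm [[373.7, 287.0], [373.4, 289.7], [373.2, 292.4], [372.9, 295.1]]
23.9667 [ 0.5146 -0.1955  0.2019] [ 0.1908 -1.2633 -0.3578] [0.3892 0.4329 0.2301] [-0.3159 -0.0398  0.0879]
top [(7, [395.0, 192.0]), (17, [393.6, 259.0])]
side [(14, [352.5, 273.5]), (14, [372.9, 295.1])]
cap R sunk 0,10,20,30mm [[373.7, 287.0], [373.4, 289.7], [373.2, 292.4], [372.9, 295.1]]
```

Nearly all of the weight is on the hook (residual about 0.25 N). There is a small sideways preload of -1.2 N in y. I ease it and go down the last 1.5 mm.

Request:
send_rows --plan '[[[0,0,0.05,0,0,0],[0.02,0,0.1,0,0,0],[0.04,0,0.15,0,0,0],[0.05,0,0.15,0,0,0],[0.05,0,0.15,0,0,0],[0.05,0,0.15,0,0,0]]]'

```text
clock: 24.52
tool_pos: [0.5146, -0.1957, 0.2003]
orientation: [-180.0, 0.2, -89.0]
force: [0.9, 2.2, -0.8]
opening: 0.0111
gripper_force: 30.0
```

```bash
python3 look.py; python3 look.py|head -1
```

```text
24.7667 [ 0.5145 -0.1958  0.2003] [ 0.0712  2.4269 -0.2166] [0.4336 0.9168 0.3644] [ 1.1736 -0.1081  0.0231]
top [(6, [395.0, 192.5]), (16, [393.5, 259.0])]
side [(14, [352.6, 274.2]), (12, [372.8, 295.4])]
cap R sunk 0,10,20,30mm [[373.7, 287.0], [373.4, 289.7], [373.2, 292.4], [372.9, 295.1]]
25.0667 [ 0.5145 -0.1959  0.2004] [0.2601 3.1512 0.0438] [0.38   0.2393 0.3633] [ 1.2599 -0.1581 -0.0095]
```

As expected, this is only friction preload, about 8 N/mm. Backing off 0.35 mm.

Request:
send_rows --plan '[[[-0.02,0,0,0,0,0],[-0.035,0,0,0,0,0],[-0.035,0,0,0,0,0],[-0.035,0,0,0,0,0]]]'

```text
clock: 25.45
tool_pos: [0.5145, -0.1958, 0.2004]
orientation: [180.0, 0.2, -89.0]
force: [0.4, 1.8, 0.9]
opening: 0.0111
gripper_force: 30.0
```

```bash
python3 look.py|head -1; python3 look.py|head -1
```

```text
25.7 [ 0.5145 -0.1958  0.2004] [0.2614 1.3501 0.0362] [0.419  0.5935 0.3801] [ 0.458  -0.1905 -0.0139]
26.0 [ 0.5145 -0.1957  0.2004] [0.6113 0.7941 0.1319] [0.3756 0.4096 0.4871] [ 0.2536 -0.2651  0.0291]
```

Everything is near zero. Releasing in steps, then straight up.

Request:
send_rows --plan '[[[0,0,0,0,0,0],[0,0,0,0,0,0],[0,0,0,0,0,0],[0,0,0,0,0,0]]]' --fingers 0.2

```text
clock: 26.38
tool_pos: [0.5144, -0.1957, 0.2003]
orientation: [180.0, 0.2, -89.0]
force: [0.3, -0.8, -0.6]
opening: 0.0176
gripper_force: 0.0
```

Request:
send_rows --plan '[[[0,0,0,0,0,0],[0,0,0,0,0,0],[0,0,0,0,0,0],[0,0,0,0,0,0],[0,0,0,0,0,0],[0,0,0,0,0,0],[0,0,0,0,0,0],[0,0,0,0,0,0]]]' --fingers 0.45

```text
clock: 27.05
tool_pos: [0.5145, -0.1956, 0.2004]
orientation: [180.0, 0.2, -89.0]
force: [0.3, 0.6, 0.1]
opening: 0.0395
gripper_force: 0.0
```

```bash
python3 look.py; python3 look.py|tail -2
```

```text
27.3 [ 0.5145 -0.1957  0.2004] [-0.2418  0.3877  0.1471] [0.2128 0.3768 0.2212] [ 0.115  -0.0254 -0.0184]
top [(6, [395.0, 192.5]), (16, [393.5, 259.0])]
side [(14, [372.6, 296.0])]
cap R sunk 0,10,20,30mm [[373.7, 287.0], [373.4, 289.7], [373.2, 292.4], [372.9, 295.1]]
side [(14, [372.6, 296.0])]
cap R sunk 0,10,20,30mm [[373.7, 287.0], [373.4, 289.7], [373.2, 292.4], [372.9, 295.1]]
```

The hook is steady at about 33 mm. Withdraw straight up, clear of everything.

Request:
send_rows --plan '[[[0,0,-0.3,0,0,0],[0,0,-0.8,0,0,0],[0,0,-1.5,0,0,0],[0,0,-2.3,0,0,0],[0,0,-3.2,0,0,0],[0,0,-4.1,0,0,0],[0,0,-5,0,0,0],[0,0,-6,0,0,0]]]'

```text
clock: 28.32
tool_pos: [0.5145, -0.1958, 0.2615]
orientation: [-180.0, 0.2, -89.0]
force: [0.2, 0.1, 0.4]
opening: 0.0395
gripper_force: 0.0
```

Request:
send_rows --plan '[[[0,0,-1.5,0,0,0],[0,0,-3,0,0,0],[0,0,-5,0,0,0],[0,0,-7,0,0,0],[0,0,-8.5,0,0,0],[0,0,-9.5,0,0,0],[0,0,-10,0,0,0],[0,0,-10,0,0,0]]]'

```text
clock: 28.98
tool_pos: [0.5148, -0.1962, 0.3615]
orientation: [-179.9, 0.2, -89.0]
force: [1.4, -0.7, -0.9]
opening: 0.0396
gripper_force: 0.0
```

Request:
send_rows --plan '[[[0,0,0,0,0,0],[0,0,0,0,0,0],[0,0,0,0,0,0],[0,0,0,0,0,0],[0,0,0,0,0,0],[0,0,0,0,0,0],[0,0,0,0,0,0],[0,0,0,0,0,0]]]'

```text
clock: 29.65
tool_pos: [0.5145, -0.1961, 0.3603]
orientation: [180.0, 0.2, -89.0]
force: [0.1, 0.1, 0.6]
opening: 0.0392
gripper_force: 0.0
```

```bash
python3 look.py; python3 - <<'E'
from h import *
for i in range(3):
    s=ctrl.snapshot('side');h=cv2.cvtColor(s['img'],cv2.COLOR_RGB2HSV);b=cv2.inRange(h,(105,130,40),(130,255,255));k,l,st,c=cv2.connectedComponentsWithStats(b)
    print([(st[j].tolist(),c[j].round(2).tolist()) for j in range(1,k) if st[j,4]>300])
    m=(l==1+np.argmax(st[1:,4])).astype(np.uint8)
pts=cv2.convexHull(cv2.findContours(m,0,1)[0][0]);print(cv2.approxPolyDP(pts,3,True)[:,0].tolist())
o=np.array([.5145,-.1957,.217-.143]);Z=R.from_euler('z',1,degrees=True)
print('pred rim',[proj(s,o+Z.apply([x,y,.085])).round(0).tolist() for x,y in((-.059,-.068),(.059,-.068),(.059,.068),(-.059,.068))],'bottom',[proj(s,o+Z.apply([x,y,0])).round(0).tolist() for x,y in((-.056,-.065),(.056,-.065),(-.056,.065))])
E
```

```text
29.9 [ 0.5145 -0.1961  0.3604] [-0.1047 -0.0387 -0.3371] [0.3631 0.4231 0.3206] [ 0.0741 -0.0885 -0.0185]
top [(14, [393.5, 259.3])]
side [(12, [352.5, 274.5]), (13, [372.6, 295.8])]
cap R sunk 0,10,20,30mm [[373.7, 287.0], [373.4, 289.7], [373.2, 292.4], [372.9, 295.1]]
[([345, 240, 42, 32, 539], [366.92, 256.27]), ([333, 279, 73, 71, 1829], [366.6, 315.9])]
[([345, 240, 42, 32, 540], [366.94, 256.27]), ([333, 279, 73, 70, 1827], [366.61, 315.84])]
[([345, 240, 42, 32, 541], [366.95, 256.27]), ([333, 279, 73, 70, 1825], [366.6, 315.86])]
[[356, 279], [393, 292], [405, 306], [402, 324], [368, 348], [334, 313], [333, 294]]
pred rim [[368.0, 332.0], [408.0, 306.0], [371.0, 269.0], [332.0, 292.0]] bottom [[366.0, 350.0], [402.0, 326.0], [333.0, 313.0]]
```

The hook and pail are still, and the pail's corners match a level pose within about 2 px. Handing in.

```bash
python3 -c "
from plant import ctrl
print(ctrl.close_job())"
```

```text
the job is handed in; nothing more can be done
None
```

I handed the job in at about 30 s: the blue pail hangs by its upright bail on the scale hook, still and level within about 2 px in the camera, hook sunk about 33 mm, robot clear of everything; the hand-in returned no verdict.

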